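Push the stray tin back in line and slide the glass door shut

ROBOT

A 6-joint arm with a two-finger parallel gripper is mounted at the origin on the work surface. World frame = base frame: x ahead of the robot, y to its left, z up, the work surface at z = 0. Lengths are in mm, angles in degrees, forces in N, time in s.
With the tool pointing down it reaches from about 325 to 850 mm from the base axis. Payload 4.4 kg.
Tool frame: the origin (TCP) lies midway between the tips of the shut fingers; the grasp point (between the pads) lies 19 mm behind it; z points along the fingers, x is the direction in which the jaws open and shut, and the axes are right-handed (so a half turn about z gives the same grasp; the last joint's range is limited). The gripper opens to 94 mm and grips with 3 to 60 N. Pads are 16 mm wide; open, the fingers measure 119 mm over their backs; the gripper's body (75 mm by 177 mm) begins 78 mm behind the grasp point.
Start: joints at [66.148, 11.837, 88.321, -0, 79.842, -8.623], TCP at [151.051, 554.807, 167.947] pointing down, gripper open.
Joint ranges: [-156.59, 156.59], [-49.26, 127.26], [12.9, 141.05], [-63.56, 243.56], [4.71, 150.69], [-161.64, 161.64]. Speed limits (degrees/s): [159.86, 159.86, 180, 180, 180, 180].

INTERFACE

Orientations are given as [roll, pitch, yaw] about the fixed x, y, z axes, in that order (R = Rz(yaw) Ry(pitch) Rx(roll)).
In Python, from cell import readout, imaging, arm, outline_of gives the robot as it stands.
- The arm moves only by the tool send_rows, never from a script. Its argument "motion" is a list of rows, each a list of 2 entries, a list of its own where there are three numbers: the shift along the tool's x, y, z in mm, then the turn about the tool's z in degrees. In form: [[[x, y, z], roll], ...]. A call has 1 to 20 rows; each row shifts and turns the commanded pose from where the row before left it, along the tool's axes as they then stand; what a row does not reach is not made up. A row lasts 1/10 s, in which the tool goes at most 50 mm and 8.59 degrees, less where a joint would pass 70% of its speed; a pose out of reach is approached as far as the arm can. A call with a gripper value outside its range is refused whole. "fingers" is the finger opening in mm, from 0 to 94, set as the call begins (left out, the last holds). The fingers move at their own pace and stop on an object; "grip_force" is the grip in N (left out, the last holds). Time passes only in rows, so rows that do not move let the fingers close. It gives the time, the measured TCP pose, the force and the opening at its end, in the units of the state.
- readout.get_state(): the state, without advancing time (a new reading comes with each control period).
- imaging.snapshot(name): name is "scene" or "top"; returns the picture (384x512x3 uint8, red, green, blue); there is no depth.
- imaging.calibration(name): a dict with "intrinsics" (3x3 intrinsics, pixels), "rvec" (rotation vector, rad) and "tvec" (3), from world to camera coordinates, as OpenCV has them. Camera axes: x right, y down, z forward; pixel columns grow to the right and rows downward; lengths in mm; the calibration is good to about 2 mm. A picture is of the moment at which its call begins. calibration takes no time and is no camera call.
- arm.hand_in(): hands the job in, once; it reports no verdict.
Trained networks look in the newest picture that a camera, given by its name, has taken for a name from the list of things; names that differ only in an ending like _2 or _b are one class to them, and where a whole thing is asked for, a point or a joint stands for the part that bears it (a point fixed in the world has none). Each returns a list of dicts, best first, with "p" (0 to 1); they miss things now and then, are a little off and sometimes report something else, mostly with a low value. They report only what shows in the picture. A call takes as long as a camera call. They do not tell look-alikes from the thing itself.
- outline_of(camera, name): "pixels" (384x512 bool, what is visible of it) and "rect" ([centre column, centre row, width, height] in pixels, round what is visible of it).
The state is a dict: "time_s": time; "joints": joint angles; "joint_velocities": joint speeds; "joint_torque": joint torques, N m; "position": TCP position; "tool_rot": TCP orientation; "ft_force": force on the tool from outside, world axes, zero at the start; "ft_torque": the same for the moment, N m; "opening": finger opening in mm.
Only numpy, scipy, OpenCV 4.12 (cv2) and the standard library are available. Lean on these libraries where they do the work, as an engineer would, in place of code of your own. Each camera call takes 0.05 s, during which the arm holds its last target.

TASK

One of the three lidded steel containers in the low wooden cabinet stands out across the track of the sliding glass door. Lifting and carrying nothing, push that container back along the cabinet floor with the fingertips until it rests against the wooden back rail like the other two, then push the door sideways until it is fully shut. Leave the other two containers against the rail, and do not disturb the glass cruet, the scoop or the saucepan lid.

Things in the scene. Friction and masses are not known exactly. Their poses are not given: they have to be found in the camera images.
- cabinet: Fixed low wooden cabinet, open at the top; open front faces the robot, low tiled strips beside its back. Origin: centre of its underside on the worktop; x to the back, y left as seen from the robot, z up. In its frame (mm): floor 12 thick, x -100 to 85; side walls' inner faces at y = +-230, front edges x = -65, tops z = 97. Fixed glass pane (6 thick, top z = 95) at x = -43 closes the left half, y 0 to 230.
- back_rail (a point): Middle of the back rail's front face at floor level: cabinet x = 70, y = 0, z = 12 mm. The rail is wood, runs the full width along the cabinet's y and stands 50 above the cabinet floor. A container touching it has its centre 32 in front of this face (cabinet x = 38).
- door (a joint): Travel in m of the sliding glass door (230 wide, 6 thick, top 97 above worktop, dark wood edges): 0 = over the fixed left pane, 0.23 = fully shut against the right side wall. Runs along cabinet x = -55, on a flat floor; grows to the right (cabinet -y); leading edge at cabinet y = -travel. Needs a push of 1 to 4 N; stays where left.
- door_pull (a point): Centre of the door's upright dark wood pull, a bar 14 wide (along the cabinet's y), 70 tall, standing 30 out of the door's front towards the robot, 20 from the door's leading (right) edge; 55 above the worktop, at cabinet x = -73, y = 20 - travel (mm). Pushed on its left side, the door shuts.
- tin_short: The shortest of three round lidded steel containers: diameter 64, 62 high to the flat lid plus a lid knob 10 high and 14 across, 170 to 350 g. Origin: centre of its underside, z up. Which of the three stands out of line differs from run to run.
- tin_middle: The middle one of three round lidded steel containers: diameter 64, 70 high to the flat lid plus a lid knob 10 high and 14 across, 170 to 350 g. Origin: centre of its underside, z up. Which of the three stands out of line differs from run to run.
- tin_tall: The tallest of three round lidded steel containers: diameter 64, 78 high to the flat lid plus a lid knob 10 high and 14 across, 170 to 350 g. Origin: centre of its underside, z up. Which of the three stands out of line differs from run to run.
- cruet: Small glass cruet with stopper, 40 across, 94 high, standing at the left end inside the cabinet. Origin: centre of its underside. Leave alone.
- scoop: Red plastic scoop, 150 long, 46 wide, 30 high, lying on the worktop to the left of the cabinet. Origin: middle of its underside, handle to its -x. Leave alone.
- pan_lid: Round stainless saucepan lid, 144 across, 37 high with its knob, lying on the worktop to the right of the cabinet. Origin: centre of its underside. Leave alone.
Things that resemble listed ones, but are neither listed nor needed, are in the scene too. What is shaped like the tin_middle but pink is not meant.

How it is judged:
By the outcome, as a careful person would: the job done as asked, in the order asked, and still so for the second after the job is handed in, with the robot touching nothing.
It also fails if it takes over 58 s, if anything falls off the work surface, if the arm or the gripper's body presses on something with over 40 N, if the wrist force passes 120 N, or if a joint passes its speed limit or range.

## Working session

There is one attempt and no reset: what is moved stays moved. The work goes in short steps, Python scripts to look and compute and a tool call to move; the robot and the scene stay as the last step left them, time stands still between calls to the robot, and variables do not carry over. Pictures are saved under pics/ and viewed, and the job is handed in when it is done.

Besides the shell and the picture viewer there is one more tool, called by a JSON object that holds its "op" and its "data", one argument or row to a line. send_rows: Moves the arm, as the interface text tells. Its arguments: {"type":"object","properties":{"motion":{"type":"array"},"fingers":{"type":"number"},"grip_force":{"type":"number"}},"required":["motion"]}

```bash
mkdir -p pics; ls
python3 - <<'E'
from cell import readout, imaging, arm, outline_of
import cv2
print(readout.get_state())
for n in ("scene","top"):
    im=imaging.snapshot(n); cv2.imwrite(f"pics/{n}0.png",cv2.resize(im[:,:,::-1],(800,600),interpolation=cv2.INTER_CUBIC))
    print(n,imaging.calibration(n))
    for t in ("cabinet","tin_short","tin_middle","tin_tall","door","door_pull","cruet"):
        for d in outline_of(n,t): print(t,round(d["p"],2),[round(float(v),1) for v in d["rect"]])
E
```

```text
pics
{'time_s': 0.0, 'joints': array([ 6.61480957e+01,  1.18831663e+01,  8.84023082e+01, -1.13784937e-03,
        7.98407997e+01, -8.62355219e+00]), 'joint_velocities': array([-0.03051975, -0.01877081,  0.00086867, -0.00064244, -0.1074697 ,
       -0.00507017]), 'joint_torque': array([-1.32821722e-03, -3.70851374e+01, -2.81424487e+01,  6.95924414e-02,
        3.58743325e-02, -1.58014454e-04]), 'position': array([150.70193748, 554.00108391, 166.82224457]), 'tool_rot': array([-1.79982173e+02,  1.25014421e-01,  7.47718693e+01]), 'ft_force': array([ 0.1223459 , -0.12271664, -0.52662017]), 'ft_torque': array([ 0.04597192, -0.05294241, -0.03117935]), 'opening': 94.08692378183568}
scene {'intrinsics': array([[368.57978217,   0.        , 258.66277086],
       [  0.        , 368.57978217, 187.24747333],
       [  0.        ,   0.        ,   1.        ]]), 'rvec': array([ 1.7821306 ,  1.77479343, -0.6767308 ]), 'tvec': array([   3.26114081, -378.88029395, 1461.28174637])}
cabinet 0.96 [260.4, 195.7, 287.2, 85.5]
tin_short 0.88 [205.5, 183.9, 21.2, 24.5]
tin_middle 0.68 [254.9, 252.6, 25.6, 36.
[... 250 characters left out ...]
cruet 0.77 [327.4, 192.3, 13.2, 26.0]
top {'intrinsics': array([[431.61352199,   0.        , 254.80832584],
       [  0.        , 431.61352199, 189.16546579],
       [  0.        ,   0.        ,   1.        ]]), 'rvec': array([ 2.06367191, -2.15134089,  0.24222668]), 'tvec': array([  14.19544728,  586.11991538, 1484.36962469])}
cabinet 0.76 [249.3, 193.4, 204.3, 82.2]
tin_short 0.86 [297.9, 201.5, 22.7, 16.2]
tin_short 0.59 [233.2, 211.4, 62.7, 17.4]
tin_middle 0.85 [250.8, 184.4, 17.7, 24.6]
tin_middle 0.71 [257.0, 143.6, 17.3, 23.4]
tin_middle 0.55 [249.1, 194.4, 204.9, 83.2]
door 0.72 [236.0, 209.5, 59.0, 14.8]
door_pull 0.92 [233.4, 211.5, 63.7, 13.6]
cruet 0.5 [198.8, 196.2, 10.8, 12.6]
```

View pics/scene0.png

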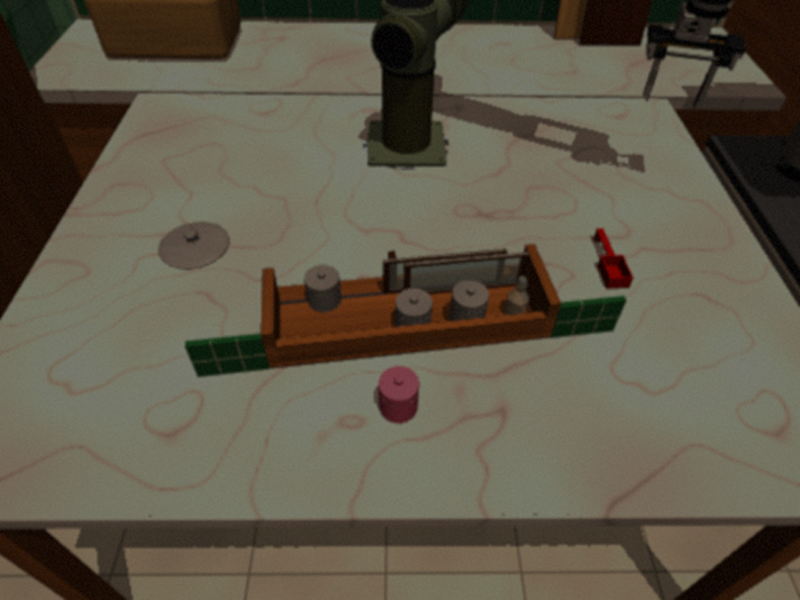

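View pics/top0.png

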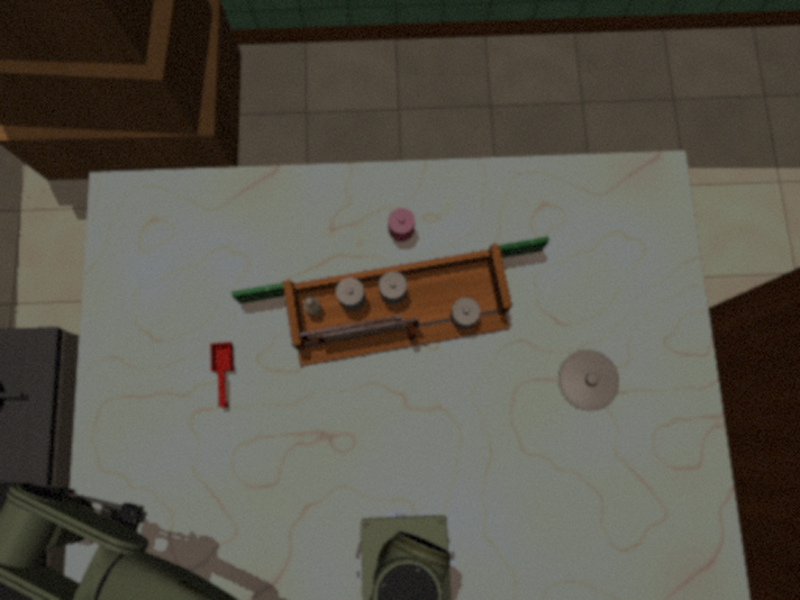

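Run:
```python
from cell import imaging
import cv2
im=imaging.snapshot("top")[140:240,140:360]; 
cv2.imwrite("pics/tc.png",cv2.convertScaleAbs(cv2.resize(im[:,:,::-1],(792,360),interpolation=cv2.INTER_CUBIC),alpha=1.6))
im=imaging.snapshot("scene")[140:250,110:410]
cv2.imwrite("pics/sc.png",cv2.convertScaleAbs(cv2.resize(im[:,:,::-1],(780,286),interpolation=cv2.INTER_CUBIC),alpha=1.6))
```

```text
(no output)
```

View pics/tc.png

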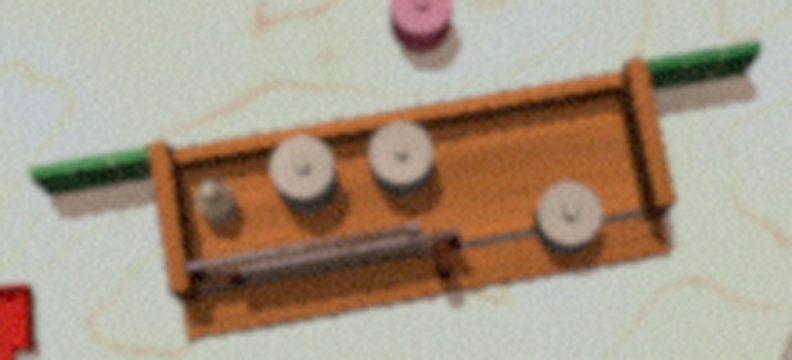

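View pics/sc.png

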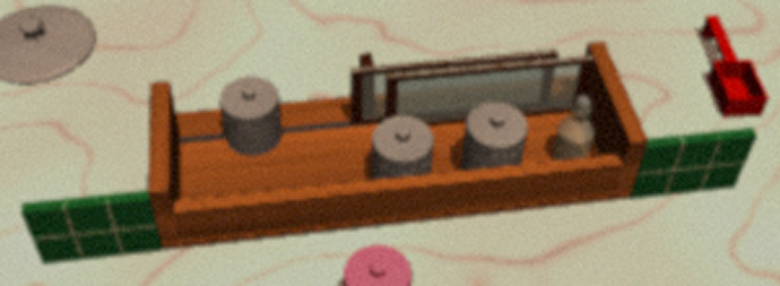

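```bash
cat > h.py <<'E'
import numpy as np, cv2
from scipy.optimize import least_squares
from cell import imaging
C={n:imaging.calibration(n) for n in("top","scene")}
def proj(n,P):
    c=C[n]; return cv2.projectPoints(np.asarray(P,float).reshape(-1,3),c["rvec"],c["tvec"],c["intrinsics"],None)[0][:,0]
def tw(p,P):
    c,s=np.cos(p[2]),np.sin(p[2]);P=np.atleast_2d(np.asarray(P,float))
    return np.c_[p[0]+c*P[:,0]-s*P[:,1],p[1]+s*P[:,0]+c*P[:,1],P[:,2]]
def tc(u): return np.array(u)/3.6+140-.36
def sc(u): return np.array(u)/2.6+[110,140]-.3
def ray(n,uv,z):
    c=C[n];R=cv2.Rodrigues(c["rvec"])[0];o=-R.T@c["tvec"].ravel();d=R.T@np.linalg.inv(c["intrinsics"])@[uv[0],uv[1],1]
    return o+d*(z-o[2])/d[2]
E
python3 - <<'E'
from h import *
obs=[("top",tc((190,291)),(-65,230,97)),("top",tc((652,211)),(-65,-230,97)),
("scene",sc((172,84)),(-65,-230,97)),("scene",sc((590,45)),(-65,230,97))]
front=[tc((190,337)),tc((668,252))]
def f(p):
    r=[(proj(n,tw(p,P))[0]-u) for n,u,P in obs]
    w=p[3]
    r.append(proj("top",tw(p,(-100,w,12)))[0]-front[0]);r.append(proj("top",tw(p,(-100,-w,12)))[0]-front[1])
    return np.ravel(r)
s=least_squares(f,[650,0,.1,240]);print(s.x,np.degrees(s.x[2]));print(s.fun.reshape(-1,2).round(2))
p=s.x;np.save("p.npy",p)
def inv(W): 
    c,si=np.cos(p[2]),np.sin(p[2]);d=W[:2]-p[:2];return np.array([c*d[0]+si*d[1],-si*d[0]+c*d[1],W[2]]).round(1)
for nm,a,b in (("out",(570,214),(250,99)),("mid",(402,155),(403,140)),("left",(302,170),(496,123))):
    a=tc(a);b=sc(b)
    g=lambda q:np.r_[proj("top",q)[0]-a,proj("scene",q)[0]-b]
    q=least_squares(g,[650,0,80.]);print(nm,q.x.round(1),inv(q.x),q.fun.round(2))
    for z in(74,82,90):
        print(z,inv(ray("top",a,z)),inv(ray("scene",b,z)))
im={n:imaging.snapshot(n)[:,:,::-1].copy() for n in C}
out=[]
for n in C:
    I=cv2.convertScaleAbs(cv2.resize(im[n],None,fx=4,fy=4,interpolation=cv2.INTER_CUBIC),alpha=1.6)
    def L(P):
        cv2.polylines(I,[(proj(n,tw(p,P))*4+2).astype(int)],False,(255,255,0),1)
    for s in(1,-1): L([(-65,s*230,12),(-65,s*230,97),(85,s*230,97),(85,s*230,12)])
    L([(-100,230,12),(-100,-230,12)]);L([(-55,230,12),(-55,-230,12)]);L([(70,230,62),(70,-230,62)]);L([(70,230,12),(70,-230,12)])
    L([(-43,0,12),(-43,0,95),(-43,230,95)])
    J=I[540:980,540:1340] if n=="top" else I[540:1000,540:1340]
    cv2.imwrite(f"pics/ov_{n}.png",J)
E
```

```text
[ 5.76140500e+02 -5.19105910e+00  1.36637599e-01  2.46552230e+02] 7.828757729283968
[[-1.02 -0.9 ]
 [ 0.7  -1.74]
 [-0.88 -1.86]
 [-0.62 -1.26]
 [-0.85  0.05]
 [-0.89 -0.05]]
out [ 543.  -160.7   67.4] [ -54.  -149.5   67.4] [-0.5   0.06 -0.4  -0.02]
74 [ -55.3 -150.4   74. ] [ -47.3 -148.2   74. ]
82 [ -56.8 -149.3   82. ] [ -39.4 -147.9   82. ]
90 [ -58.2 -148.2   90. ] [ -31.5 -147.6   90. ]
mid [608.4   3.6  74.7] [33.1  4.3 74.7] [-0.61 -0.   -0.46 -0.01]
74 [32.9  2.2 74. ] [32.8  5.7 74. ]
82 [31.   2.5 82. ] [39.8  4.3 82. ]
90 [29.1  2.8 90. ] [46.8  2.9 90. ]
left [594.5 101.2  86.1] [ 32.7 102.9  86.1] [-0.2  -0.02 -0.15 -0.  ]
74 [ 35.4 102.5  74. ] [ 21.9 107.   74. ]
82 [ 33.5 102.3  82. ] [ 29.  104.5  82. ]
90 [ 31.6 102.1  90. ] [ 36.2 102.1  90. ]
```

```bash
sleep 1
```

```text
(no output)
```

View pics/ov_top.png

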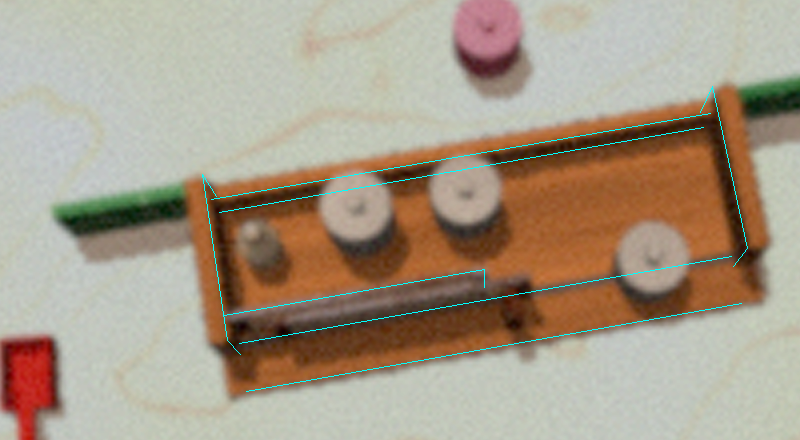

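View pics/ov_scene.png

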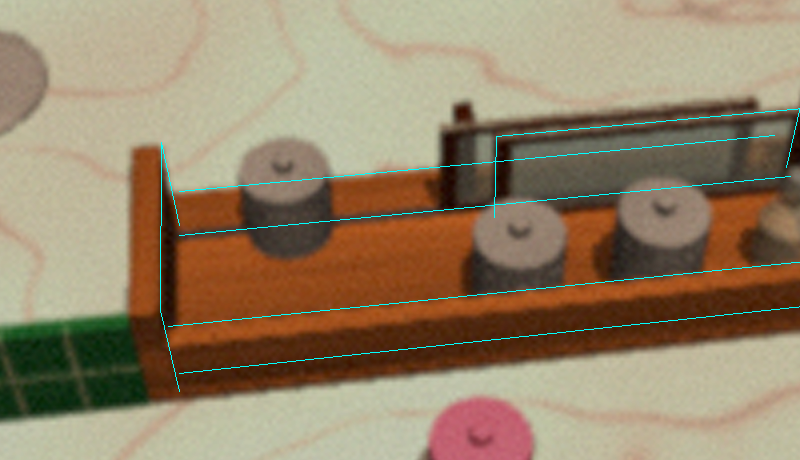

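Run:
```python
from h import *
p=np.load("p.npy")
I={n:cv2.GaussianBlur(imaging.snapshot(n),(0,0),.5).astype(np.float32) for n in C}
for n in C:
  xs=np.arange(-130,110,4)
  ys=np.linspace(-110,-40,60) 
  if n=="scene": ys=np.linspace(-110,-70,60)
  g=[]
  for x in xs:
    uv=proj(n,tw(p,[(x,y,12) for y in ys])).astype(np.float32)
    g.append(cv2.remap(I[n],uv[:,:1],uv[:,1:],cv2.INTER_LINEAR).mean((0,1)).astype(int))
  print(n);print(" ".join(f"{x}:{v[0]}/{v[2]}" for x,v in zip(xs,g)))
  print([proj(n,tw(p,P))[0].round(1) for P in((70,-75,12),(70,-75,62),(-65,-230,97),(-65,-230,12),(0,0,12),(20,0,12))])
  c=C[n];R=cv2.Rodrigues(c["rvec"])[0];print(-R.T@c["tvec"].ravel())
```

```text
top
-130:120/118 -126:120/117 -122:121/115 -118:121/113 -114:120/111 -110:116/106 -106:102/89 -102:90/59 -98:94/37 -94:99/29 -90:98/28 -86:95/27 -82:95/27 -78:98/28 -74:101/29 -70:101/29 -66:98/30 -62:88/34 -58:74/41 -54:76/41 -50:95/37 -46:109/35 -42:113/35 -38:112/34 -34:110/32 -30:109/32 -26:110/33 -22:109/32 -18:106/30 -14:102/29 -10:101/28 -6:102/29 -2:103/30 2:103/30 6:102/30 10:100/28 14:98/28 18:97/28 22:96/27 26:96/27 30:96/27 34:98/28 38:101/29 42:105/31 46:108/31 50:104/30 54:91/26 58:76/20 62:68/17 66:61/16 70:49/12 74:40/10 78:50/12 82:79/22 86:104/31 90:112/39 94:113/60 98:115/92 102:118/112 106:120/116
[array([269.9, 173.5]), array([270.4, 170. ]), array([321.5, 196.5]), array([317.9, 201.2]), array([253.5, 195. ]), array([252.6, 189.8])]
[ 246.74774996    8.85090439 1576.74616157]
scene
-130:119/104 -126:119/103 -122:119/104 -118:119/103 -114:119/103 -110:119/101 -106:118/98 -102:111/86 -98:101/59 -94:92/31 -90:88/17 -86:86/14 -82:86/15 -78:89/16 -74:91/16 -70:91/16 -66:89/17 -62:80/20 -58:63/26 -54:58/28 -50:78/24 -46:98/20 -42:105/19 -38:103/18 -34:99/18 -30:97/17 -26:97/16 -22:96/16 -18:94/17 -14:90/16 -10:88/15 -6:88/16 -2:90/16 2:91/16 6:90/15 10:89/15 14:87/16 18:85/14 22:84/15 26:84/15 30:89/16 34:99/18 38:102/19 42:97/17 46:81/14 50:59/10 54:50/8 58:50/8 62:49/7 66:47/7 70:45/7 74:44/7 78:43/6 82:51/8 86:58/12 90:64/33 94:92/73 98:115/100 102:120/105 106:119/105
[array([237. , 221.7]), array([236.5, 210.1]), array([175. , 170.1]), array([179.3, 190.9]), array([260.3, 199.7]), array([261.4, 205. ])]
[1270.42896196  -32.20763296  814.78719642]
```

{"op": "send_rows", "data": {
  "motion": [
    [[0, 0, 0], -7.7],
    [[0, 0, 0], -7.7],
    [[0, 0, 0], -7.6],
    [[0, 0, 0], 0]
  ],
  "fingers": 30
}}

```text
time_s: 1.5
position: [151.0, 554.8, 167.9]
tool_rot: [-180.0, 0.0, 97.8]
ft_force: [0.4, -0.3, 0.2]
opening: 65.6
```

```bash
cat >> h.py <<'E'
from scipy.spatial.transform import Rotation as Ro
from cell import readout
p=np.array([575.,-5.2,np.radians(7.83)])
def cabpos(W):
    c,s=np.cos(p[2]),np.sin(p[2]);d=np.asarray(W)[:2]-p[:2];return np.array([c*d[0]+s*d[1],-s*d[0]+c*d[1],W[2]]).round(1)
def go(cab):
    s=readout.get_state();W=tw(p,cab)[0];R=Ro.from_euler("xyz",s["tool_rot"],degrees=True).as_matrix()
    print("target",W.round(1),"tool delta",(R.T@(W-s["position"])).round(1))
def st():
    s=readout.get_state();print(round(s["time_s"],2),s["position"].round(1),"cab",cabpos(s["position"]),s["tool_rot"].round(2),"Fcab",cabpos(np.r_[s["ft_force"][:2]+p[:2],s["ft_force"][2]]),round(s["opening"],1),s["joints"].round(0))
E
python3 - <<'E'
from h import *
st();go((-115,-149.5,168))
# door pull / leading edge from pictures
for n,u in(("top",tc((450,240))),("scene",sc((354,72))),("scene",sc((362,58)))):
    for z in (97,90): print(n,z,cabpos(ray(n,u,z)))
E
```

```text
1.5 [151.  554.8 167.9] cab [-343.7  612.5  167.9] [-180.      0.     97.76] Fcab [ 0.3 -0.4  0.2] 65.6 [ 66.  12.  88.   0.  80. -32.]
target [ 481.4 -169.   168. ] tool delta [-7.618e+02  2.297e+02 -1.000e-01]
top 97 [-62.9 -27.9  97. ]
top 90 [-61.7 -28.3  90. ]
scene 97 [-49.5 -35.1  97. ]
scene 90 [-56.7 -34.3  90. ]
scene 97 [-70.1 -23.8  97. ]
scene 90 [-77.4 -22.8  90. ]
```

{"op": "send_rows", "data": {
  "motion": [
    [[-38, 11.5, 0], 0],
    [[-38, 11.5, 0], 0],
    [[-38, 11.5, 0], 0],
    [[-38, 11.5, 0], 0],
    [[-38, 11.5, 0], 0],
    [[-38, 11.5, 0], 0],
    [[-38, 11.5, 0], 0],
    [[-38, 11.5, 0], 0],
    [[-38, 11.5, 0], 0],
    [[-38, 11.5, 0], 0],
    [[-38, 11.5, 0], 0],
    [[-38, 11.5, 0], 0],
    [[-38, 11.5, 0], 0],
    [[-38, 11.5, 0], 0],
    [[-38, 11.5, 0], 0],
    [[-38, 11.5, 0], 0],
    [[-38, 11.5, 0], 0],
    [[-38, 11.5, 0], 0],
    [[-38, 11.5, 0], 0],
    [[-38, 11.5, 0], 0]
  ],
  "fingers": 30
}}

```text
time_s: 3.5
position: [482.2, -168.8, 168.1]
tool_rot: [180.0, 0.0, 97.6]
ft_force: [0.1, 0.5, 0.4]
opening: 29.9
```

Run:
```python
from h import *
st();go((-115,-149.5,35))
a=imaging.snapshot("top")[150:240,200:350]
cv2.imwrite("pics/t1.png",cv2.convertScaleAbs(cv2.resize(a[:,:,::-1],None,fx=5,fy=5,interpolation=cv2.INTER_CUBIC),alpha=1.6))
```

```text
3.5 [ 482.2 -168.8  168.1] cab [-114.2 -149.4  168.1] [1.7997e+02 1.0000e-02 9.7560e+01] Fcab [0.1 0.5 0.4] 29.9 [ -29.    4.   97.    0.   79. -127.]
target [ 481.4 -169.    35. ] tool delta [ -0.   -0.9 133.1]
```

{"op": "send_rows", "data": {
  "motion": [
    [[0, 0, 22], 0],
    [[0, 0, 22], 0],
    [[0, 0, 22], 0],
    [[0, 0, 22], 0],
    [[0, 0, 22], 0],
    [[0, 0, 20], 0],
    [[0, 0, 0], 0]
  ]
}}

```text
time_s: 4.25
position: [478.9, -165.4, 35.1]
tool_rot: [-179.7, -0.2, 97.6]
ft_force: [-0.5, 0.3, 0.1]
opening: 29.5
```

Run:
```python
from h import *
st()
for n,(r,c) in (("top",(150,200)),("scene",(120,130))):
  a=imaging.snapshot(n)[r:r+110,c:c+150]
  cv2.imwrite(f"pics/{n}2.png",cv2.convertScaleAbs(cv2.resize(a[:,:,::-1],None,fx=5,fy=5,interpolation=cv2.INTER_CUBIC),alpha=1.6))
```

```text
4.25 [ 478.9 -165.4   35.1] cab [-117.  -145.7   35.1] [-179.69   -0.23   97.64] Fcab [-0.4  0.3  0.1] 29.5 [ -29.   13.  104.    0.   63. -126.]
```

View pics/scene2.png

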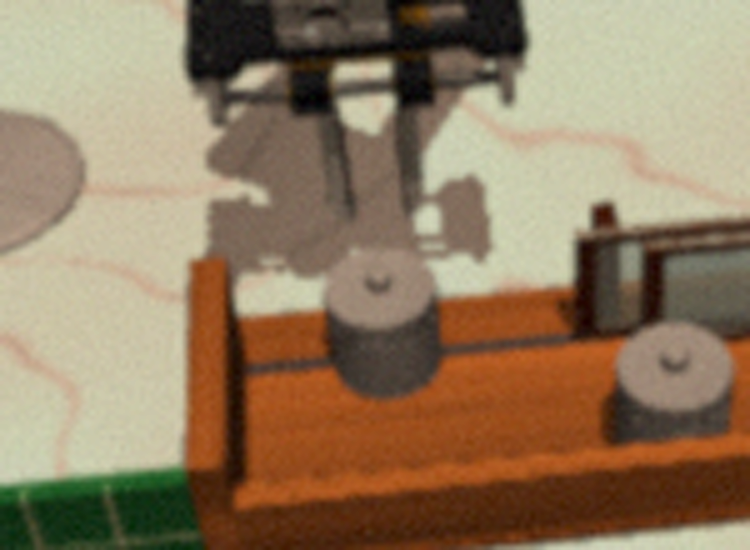

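View pics/top2.png

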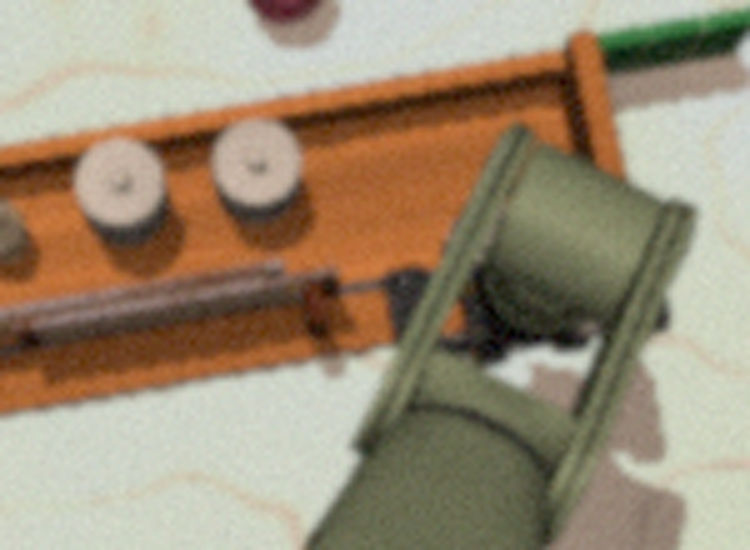

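{"op": "send_rows", "data": {
  "motion": [
    [[-3, 5, 0], 0],
    [[0, 5, 0], 0],
    [[0, 5, 0], 0],
    [[0, 5, 0], 0],
    [[0, 5, 0], 0],
    [[0, 5, 0], 0],
    [[0, 5, 0], 0],
    [[0, 5, 0], 0],
    [[0, 5, 0], 0],
    [[0, 5, 0], 0],
    [[0, 0, 0], 0]
  ]
}}

```text
time_s: 5.45
position: [532.4, -163.3, 38.0]
tool_rot: [180.0, 0.0, 97.8]
ft_force: [0.7, 0.0, 0.1]
opening: 30.3
```

Run:
```python
from h import *
st()
for n,(r,c) in (("scene",(120,130)),):
  a=imaging.snapshot(n)[r:r+110,c:c+150]
  cv2.imwrite(f"pics/{n}3.png",cv2.convertScaleAbs(cv2.resize(a[:,:,::-1],None,fx=5,fy=5,interpolation=cv2.INTER_CUBIC),alpha=1.6))
```

```text
5.45 [ 532.4 -163.3   38. ] cab [ -63.7 -150.8   38. ] [1.7997e+02 2.0000e-02 9.7800e+01] Fcab [ 0.7 -0.1  0.1] 30.3 [ -26.   18.   98.    0.   65. -124.]
```

View pics/scene3.png

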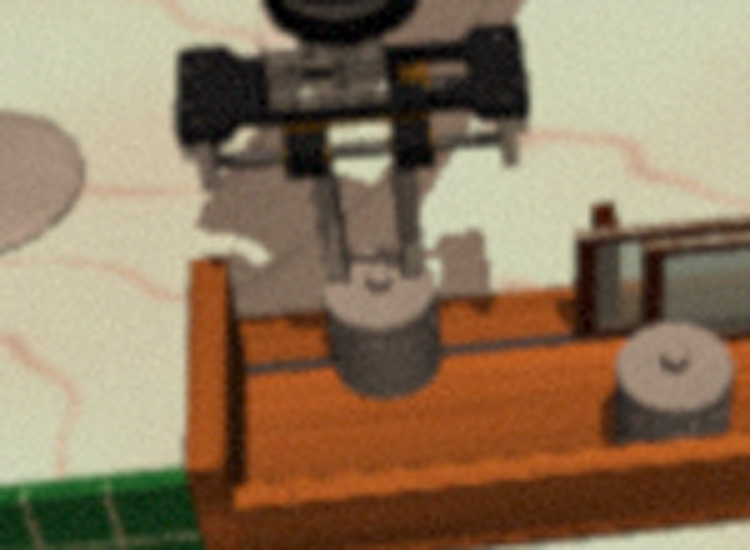

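Run:
```python
from h import *
s=readout.get_state()["position"]
for n,(r,c) in (("scene",(120,130)),("top",(150,200))):
  a=imaging.snapshot(n)[r:r+110,c:c+150]
  a=cv2.convertScaleAbs(cv2.resize(a[:,:,::-1],None,fx=5,fy=5,interpolation=cv2.INTER_CUBIC),alpha=1.6)
  q=[s,s+[0,0,38]]+[tw(p,(x,-150.8,12))[0] for x in(-55,-100)]
  q+=list(tw(p,[(-54+32*np.cos(t),-149.5+32*np.sin(t),z) for z in(12,74) for t in np.arange(0,6.3,.4)]))
  for i,u in enumerate(proj(n,q)):
    cv2.circle(a,tuple(int(v) for v in (u-[c,r])*5+2),3 ,(0,255,0) if i<2 else (255,255,0),-1)
  cv2.imwrite(f"pics/{n}4.png",a)
```

```text
(no output)
```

View pics/scene4.png

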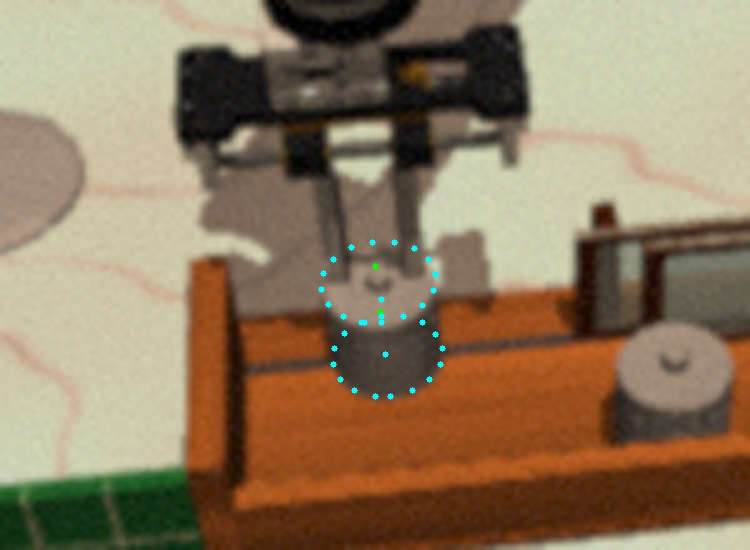

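View pics/top4.png

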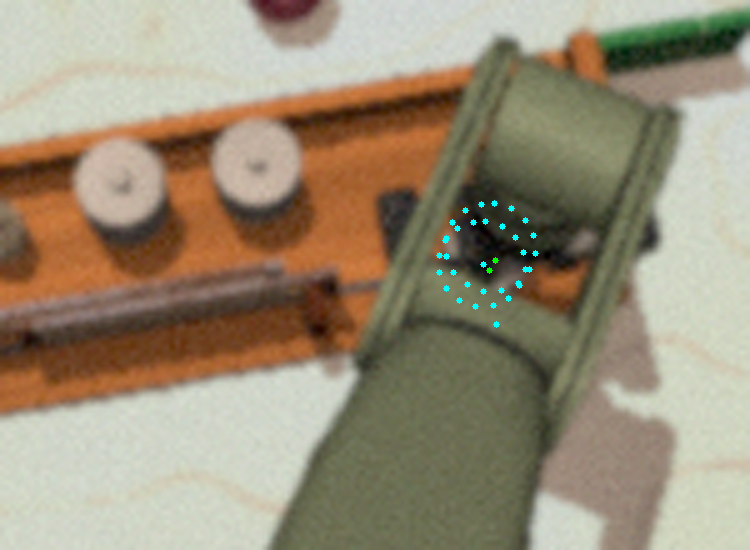

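Run:
```python
from h import *
for P in ([478.9,-165.4,35.1],[532.4,-163.3,38]):
  for dz in (0,38,50,60): print(dz,((proj("scene",np.add(P,[0,0,dz]))[0]-[130,120])*5+2).round())
s=readout.get_state();print(s)
d=outline_of("scene","tin_short");print([(x["p"],x["rect"]) for x in d])
d=outline_of("scene","tin_tall");print([(x["p"],x["rect"]) for x in d])
```

```text
0 [385. 252.]
38 [380. 205.]
50 [378. 190.]
60 [377. 178.]
0 [381. 313.]
38 [375. 267.]
50 [373. 251.]
60 [371. 239.]
{'time_s': 5.6, 'joints': array([-2.59929490e+01,  1.76886698e+01,  9.76732938e+01, -6.49490793e-03,
        6.46645689e+01, -1.23765019e+02]), 'joint_velocities': array([-0.08102341, -0.27808679,  0.20068685,  0.1628172 ,  0.03595638,
       -0.01346762]), 'joint_torque': array([ 4.70054685e-02, -3.75200057e+01, -2.44719833e+01, -4.61648195e-02,
        4.35712666e-02,  3.74783813e-04]), 'position': array([ 531.42252477, -163.25383929,   37.82639555]), 'tool_rot': array([-1.79974681e+02, -9.86752460e-03,  9.77748481e+01]), 'ft_force': array([ 1.40171107, -0.91937032,  1.03802936]), 'ft_torque': array([ 0.05054198, -0.04574635,  0.02564353]), 'opening': 29.92609055249395}Traceback (most recent call last):
  File "<stdin>", line 5, in <module>
NameError: name 'outline_of' is not defined
```

Run:
```python
from h import *
P=np.array([150.7,554,166.8]);a=np.radians(74.8);t=np.array([np.cos(a),np.sin(a),0])
for n in C:
  print(n,[(proj(n,P+k*t)[0]*1.5625).round() for k in(-47,0,47)])
  for q in ([0,0,0],): print(proj(n,q)[0]*1.5625)
```

```text
top [array([148., 514.]), array([125., 508.]), array([103., 503.])]
[404.58745037 561.86387933]
scene [array([641., 114.]), array([663., 118.]), array([686., 121.])]
[405.44582803 143.2536228 ]
```

Run:
```python
import cv2
a=cv2.imread("pics/scene0.png")[:130,600:800];cv2.imwrite("pics/z.png",cv2.convertScaleAbs(cv2.resize(a,None,fx=4,fy=4),alpha=1.8))
```

```text
(no output)
```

View pics/z.png

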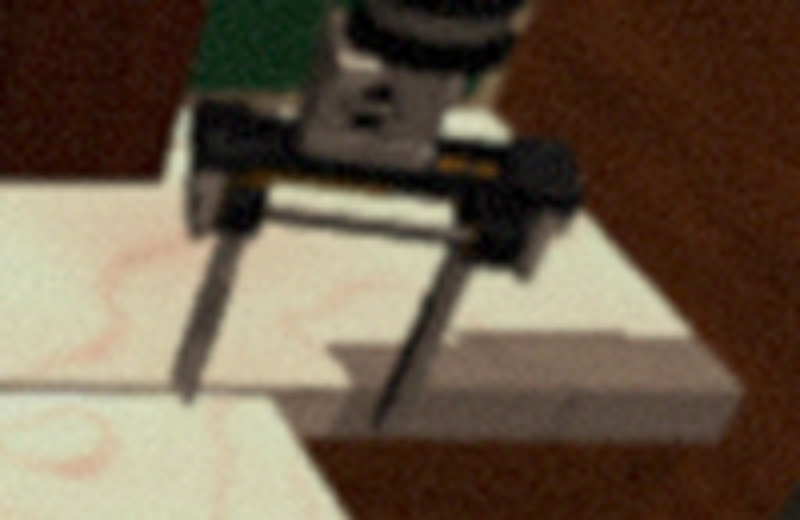

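Run:
```python
from h import *
P=np.array([150.7,554,166.8])
for dz in (0,30,36,40): print(dz,(proj("scene",P+[0,0,dz])[0]*1.5625).round(1))
a=np.radians(74.8);t=np.array([np.cos(a),np.sin(a),0])
uv={"scene":np.array([671,102.5])/1.5625}
st()
```

```text
0 [663.4 117.5]
30 [668.3 104.8]
36 [669.3 102.2]
40 [670.  100.5]
5.6 [ 531.4 -163.3   37.8] cab [ -64.7 -150.6   37.8] [-1.7997e+02 -1.0000e-02  9.7770e+01] Fcab [ 1.3 -1.1  1. ] 29.9 [ -26.   18.   98.   -0.   65. -124.]
```

{"op": "send_rows", "data": {
  "motion": [
    [[0, 0, -8], 0],
    [[0, 0, -12], 0],
    [[0, -15, -10], 0],
    [[0, -20, 0], 0],
    [[0, -20, 0], 0],
    [[0, 0, 0], 0]
  ]
}}

```text
time_s: 6.2
position: [475.7, -170.9, 68.9]
tool_rot: [-180.0, 0.0, 97.7]
ft_force: [1.0, 0.4, 0.2]
opening: 30.2
```

Run:
```python
from h import *
st()
s=readout.get_state()["position"]
for n,(r,c) in (("scene",(120,130)),("top",(150,200))):
  a=imaging.snapshot(n)[r:r+110,c:c+150]
  a=cv2.convertScaleAbs(cv2.resize(a[:,:,::-1],None,fx=5,fy=5,interpolation=cv2.INTER_CUBIC),alpha=1.6)
  for i,u in enumerate(proj(n,[s,s+[0,0,36]])):
    cv2.circle(a,tuple(int(v) for v in (u-[c,r])*5+2),3 ,(0,255,0),-1)
  cv2.imwrite(f"pics/{n}5.png",a)
```

```text
6.2 [ 475.7 -170.9   68.9] cab [-120.9 -150.6   68.9] [-1.7999e+02  2.0000e-02  9.7700e+01] Fcab [1.  0.3 0.2] 30.2 [ -30.   10.  104.   -0.   67. -127.]
```

View pics/scene5.png

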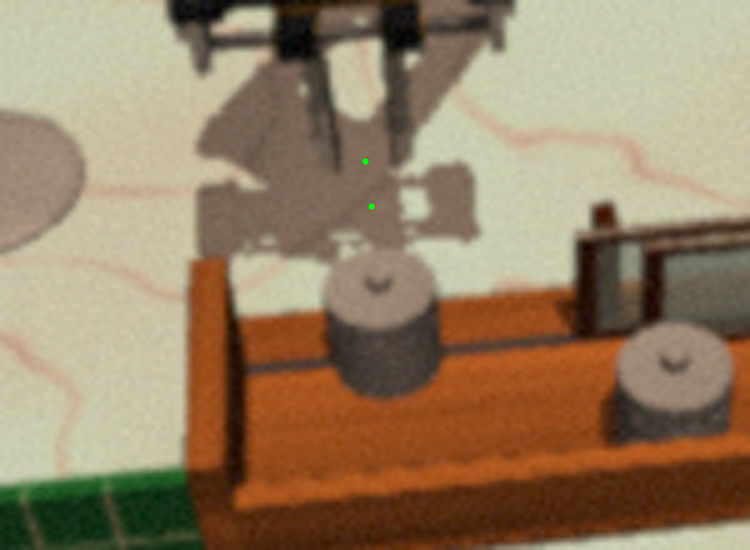

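View pics/top5.png

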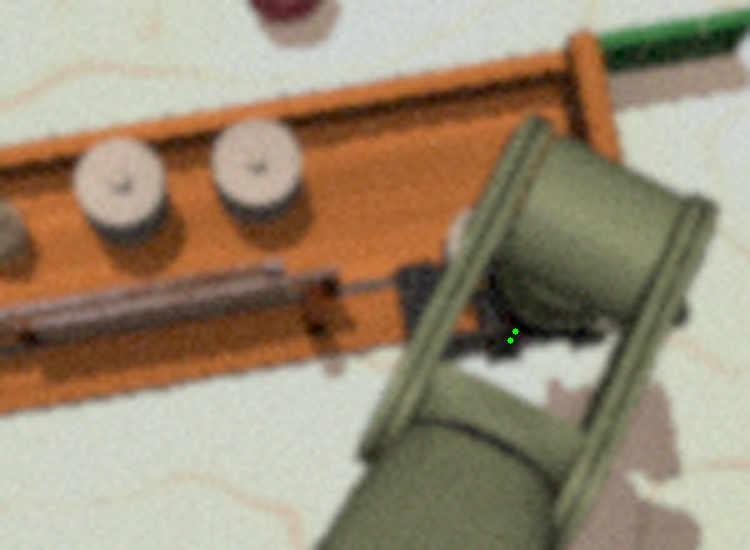

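Run:
```python
from h import *
P=np.array([150.7,554,166.8]);a=np.radians(74.8);t=np.array([np.cos(a),np.sin(a),0])
for d in ([0,0,34],[-27,0,0],[-20,20,0],[-30,0,0]): print(d,[(proj("scene",P+d+k*t)[0]*1.5625).round() for k in(-47,47)])
I=cv2.imread("pics/top0.png");
for d,c in (([0,0,0],(0,0,255)),([0,0,34],(0,255,0)),([-27,0,0],(255,0,0))):
  for k in(-47,47):
    u=proj("top",P+d+k*t)[0]*1.5625; cv2.circle(I,tuple(int(v) for v in u),1,c,-1)
cv2.imwrite("pics/z2.png",cv2.convertScaleAbs(cv2.resize(I[450:600,0:200],None,fx=4,fy=4),alpha=1.5))
```

```text
[0, 0, 34] [array([646., 100.]), array([692., 106.])]
[-27, 0, 0] [array([637., 108.]), array([682., 114.])]
[-20, 20, 0] [array([647., 110.]), array([692., 116.])]
[-30, 0, 0] [array([637., 107.]), array([681., 114.])]
```

View pics/z2.png

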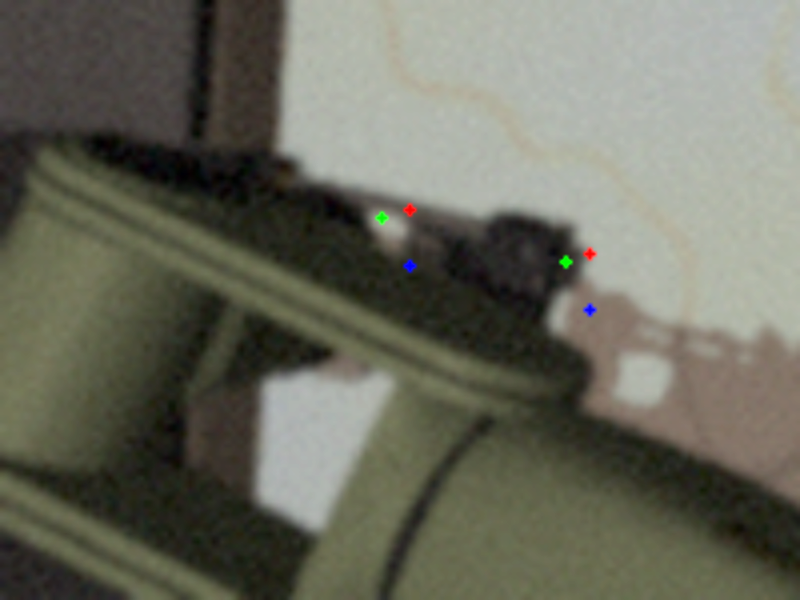

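{"op": "send_rows", "data": {
  "motion": [
    [[0, 0, 12], 0],
    [[0, 0, 12], 0],
    [[0, 0, 12], 0],
    [[0, 0, 12], 0],
    [[0, 0, 10], 0],
    [[0, 0, 0], 0]
  ]
}}

```text
time_s: 6.9
position: [475.4, -169.7, 7.6]
tool_rot: [-179.8, -0.2, 97.8]
ft_force: [0.8, -0.4, -1.1]
opening: 30.2
```

```bash
cat >> h.py <<'E'
def pic(tag,only=None):
  s=readout.get_state()["position"]
  for n,(r,c) in (("scene",(120,130)),("top",(150,200))):
    if only and n!=only: continue
    a=imaging.snapshot(n)[r:r+110,c:c+150]
    a=cv2.convertScaleAbs(cv2.resize(a[:,:,::-1],None,fx=5,fy=5,interpolation=cv2.INTER_CUBIC),alpha=1.6)
    for i,u in enumerate(proj(n,[s,s+[0,0,34]])):
      cv2.circle(a,tuple(int(v) for v in (u-[c,r])*5+2),3 ,(0,255,0),-1)
    cv2.imwrite(f"pics/{n}{tag}.png",a)
E
python3 - <<'E'
from h import *
st();pic(6,"scene")
E
```

```text
6.9 [ 475.4 -169.7    7.6] cab [-121.1 -149.4    7.6] [-1.7979e+02 -1.6000e-01  9.7780e+01] Fcab [ 0.7 -0.5 -1.1] 30.2 [ -29.   15.  106.   -0.   60. -127.]
```

View pics/scene6.png

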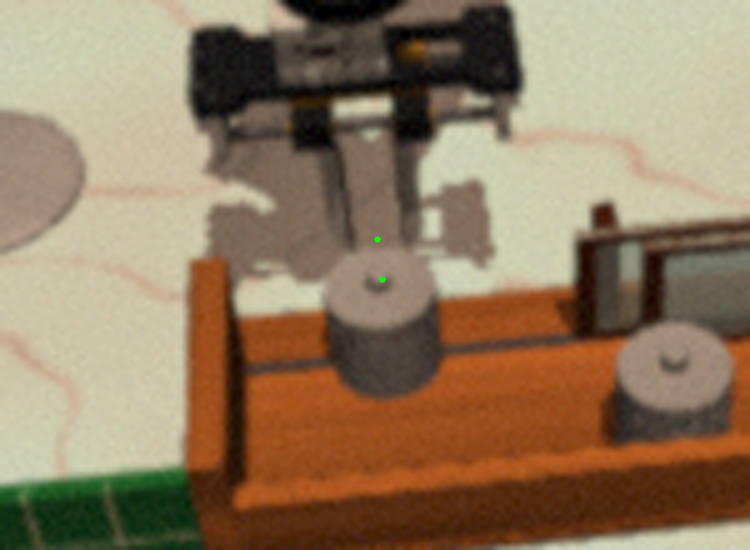

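{"op": "send_rows", "data": {
  "motion": [
    [[0, 4, -8], 0],
    [[0, 5, 0], 0],
    [[0, 5, 0], 0],
    [[0, 5, 0], 0],
    [[0, 5, 0], 0],
    [[0, 5, 0], 0],
    [[0, 4, 0], 0],
    [[0, 4, 0], 0],
    [[0, 4, 0], 0],
    [[0, 4, 0], 0],
    [[0, 0, 0], 0]
  ]
}}

```text
time_s: 8.05
position: [522.5, -164.6, 17.9]
tool_rot: [180.0, 0.0, 97.8]
ft_force: [-0.4, 0.9, 0.3]
opening: 29.9
```

Run:
```python
from h import *
st();pic(7,"scene")
```

```text
8.05 [ 522.5 -164.6   17.9] cab [ -73.8 -150.8   17.9] [179.96   0.    97.78] Fcab [-0.3  0.9  0.3] 29.9 [ -27.   18.  100.    0.   62. -124.]
```

View pics/scene7.png

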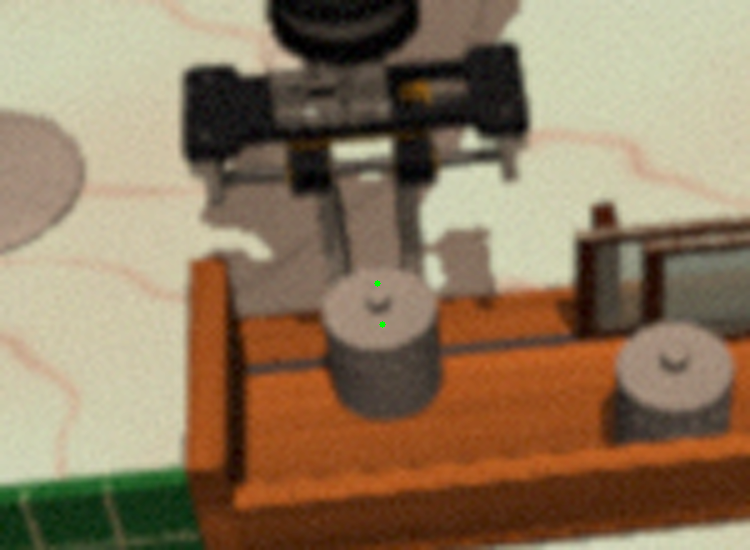

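{"op": "send_rows", "data": {
  "motion": [
    [[0, 4, 0], 0],
    [[0, 4, 0], 0],
    [[0, 4, 0], 0],
    [[0, 4, 0], 0],
    [[0, 4, 0], 0],
    [[0, 4, 0], 0],
    [[0, 4, 0], 0],
    [[0, 4, 0], 0],
    [[0, 4, 0], 0],
    [[0, 4, 0], 0],
    [[0, 4, 0], 0],
    [[0, 4, 0], 0],
    [[0, 4, 0], 0],
    [[0, 4, 0], 0],
    [[0, 4, 0], 0],
    [[0, 3, 0], 0],
    [[0, 2, 0], 0],
    [[0, 0, 0], 0]
  ]
}}

```text
time_s: 9.9
position: [586.6, -155.8, 18.0]
tool_rot: [180.0, 0.0, 97.8]
ft_force: [0.6, 0.5, -0.4]
opening: 30.0
```

Run:
```python
from h import *
st();pic(8,"scene")
```

```text
9.9 [ 586.6 -155.8   18. ] cab [  -9.  -150.8   18. ] [1.7996e+02 1.0000e-02 9.7780e+01] Fcab [ 0.7  0.4 -0.4] 30.0 [ -23.   25.   91.    0.   65. -121.]
```

View pics/scene8.png

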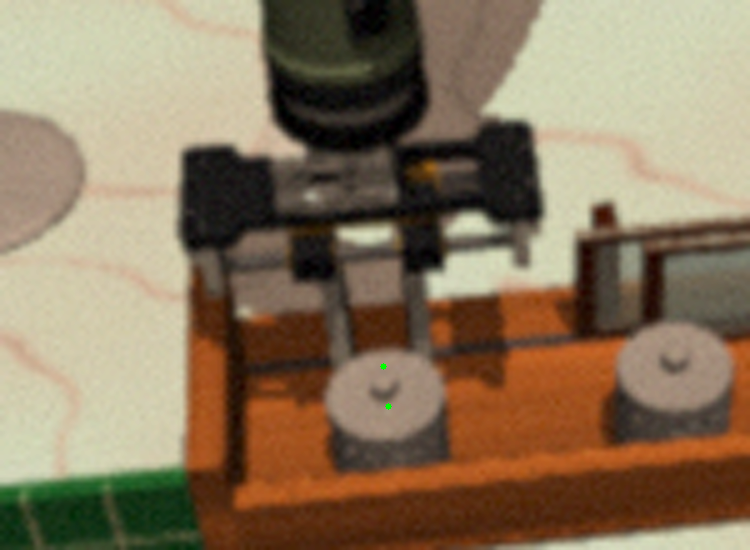

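{"op": "send_rows", "data": {
  "motion": [
    [[0, 2, 0], 0],
    [[0, 2, 0], 0],
    [[0, 2, 0], 0],
    [[0, 1, 0], 0],
    [[0, 0, 0], 0]
  ]
}}

```text
time_s: 10.45
position: [593.3, -155.0, 18.0]
tool_rot: [180.0, 0.0, 97.8]
ft_force: [-1.3, 0.1, 0.2]
opening: 29.7
```

{"op": "send_rows", "data": {
  "motion": [
    [[0, 1, 0], 0],
    [[0, 1, 0], 0],
    [[0, 0, 0], 0]
  ]
}}

```text
time_s: 10.75
position: [595.2, -154.7, 18.0]
tool_rot: [180.0, 0.0, 97.8]
ft_force: [-1.9, -0.2, 0.5]
opening: 30.0
```

{"op": "send_rows", "data": {
  "motion": [
    [[0, 1, 0], 0],
    [[0, 1, 0], 0],
    [[0, 0, 0], 0]
  ]
}}

```text
time_s: 11.05
position: [596.8, -154.4, 17.9]
tool_rot: [-180.0, -0.0, 97.8]
ft_force: [-2.1, 0.2, 1.6]
opening: 30.0
```

{"op": "send_rows", "data": {
  "motion": [
    [[0, 1, 0], 0],
    [[0, 1, 0], 0],
    [[0, 0, 0], 0]
  ]
}}

```text
time_s: 11.35
position: [596.9, -154.3, 17.8]
tool_rot: [-179.7, -0.0, 97.8]
ft_force: [-6.9, -1.1, 4.2]
opening: 30.2
```

Run:
```python
from h import *
for i in range(4): st()
pic(9,"scene")
```

```text
11.35 [ 596.9 -154.3   17.8] cab [   1.4 -150.7   17.8] [-1.7974e+02 -3.0000e-02  9.7790e+01] Fcab [-7.  -0.1  4.2] 30.2 [ -22.   26.   89.   -0.   65. -120.]
11.35 [ 596.9 -154.3   17.8] cab [   1.4 -150.7   17.8] [-1.7974e+02 -3.0000e-02  9.7790e+01] Fcab [-7.  -0.1  4.2] 30.2 [ -22.   26.   89.   -0.   65. -120.]
11.35 [ 596.9 -154.3   17.8] cab [   1.4 -150.7   17.8] [-1.7974e+02 -3.0000e-02  9.7790e+01] Fcab [-7.  -0.1  4.2] 30.2 [ -22.   26.   89.   -0.   65. -120.]
11.35 [ 596.9 -154.3   17.8] cab [   1.4 -150.7   17.8] [-1.7974e+02 -3.0000e-02  9.7790e+01] Fcab [-7.  -0.1  4.2] 30.2 [ -22.   26.   89.   -0.   65. -120.]
```

View pics/scene9.png

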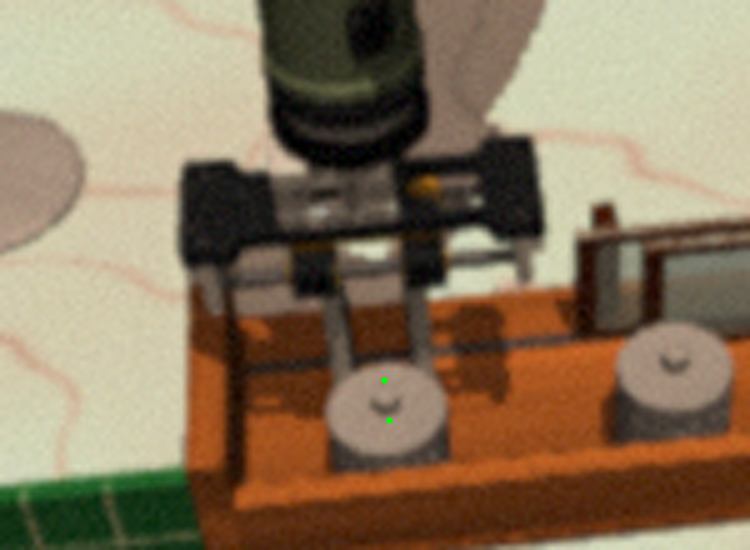

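{"op": "send_rows", "data": {
  "motion": [
    [[0, -3, 0], 0],
    [[0, -4, 0], 0],
    [[0, -8, 0], 0],
    [[0, -14, 0], 0],
    [[0, -14, 0], 0],
    [[0, -14, 0], 0],
    [[0, -14, 0], 0],
    [[0, -14, 0], 0],
    [[0, -14, 0], 0],
    [[0, -14, 0], 0],
    [[0, -14, 0], 0],
    [[0, 0, -10], 0],
    [[0, 0, 0], 0]
  ]
}}

```text
time_s: 12.7
position: [474.9, -172.2, 29.8]
tool_rot: [179.8, 0.1, 97.7]
ft_force: [-0.4, -0.6, 0.6]
opening: 29.8
```

{"op": "send_rows", "data": {
  "motion": [
    [[19, 0, 0], 0],
    [[19, 0, 0], 0],
    [[19, 0, 0], 0],
    [[19, 0, 0], 0],
    [[19, 0, 0], 0],
    [[19, 0, 0], 0],
    [[19, 0, 0], 0],
    [[19, 0, 0], 0],
    [[19, 0, 0], 0],
    [[19, 0, 0], 0],
    [[0, 0, 0], 0],
    [[0, 0, 0], 0]
  ],
  "fingers": 0
}}

```text
time_s: 13.9
position: [448.6, 17.0, 28.4]
tool_rot: [179.9, 0.0, 97.9]
ft_force: [-0.3, 0.1, 0.7]
opening: 0.7
```

Run:
```python
from h import *
st();
s=readout.get_state()["position"]
for n,(r,c) in (("scene",(120,160)),("top",(140,170))):
    a=imaging.snapshot(n)[r:r+110,c:c+150]
    a=cv2.convertScaleAbs(cv2.resize(a[:,:,::-1],None,fx=5,fy=5,interpolation=cv2.INTER_CUBIC),alpha=1.6)
    for i,u in enumerate(proj(n,[s,s+[0,0,34]])):
      cv2.circle(a,tuple(int(v) for v in (u-[c,r])*5+2),3 ,(0,255,0),-1)
    cv2.imwrite(f"pics/{n}10.png",a)
```

```text
13.9 [448.6  17.   28.4] cab [-122.2   39.2   28.4] [1.7991e+02 4.0000e-02 9.7860e+01] Fcab [-0.2  0.1  0.7] 0.7 [  -9.    6.  113.   -0.   61. -107.]
```

View pics/scene10.png

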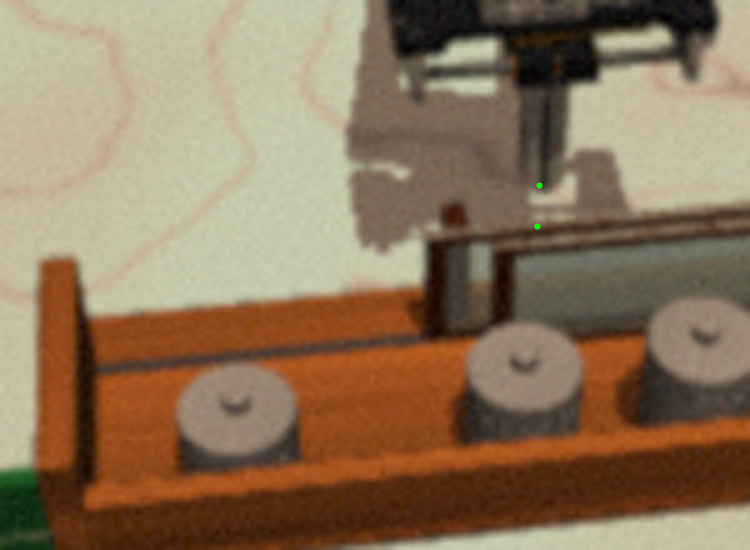

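View pics/top10.png

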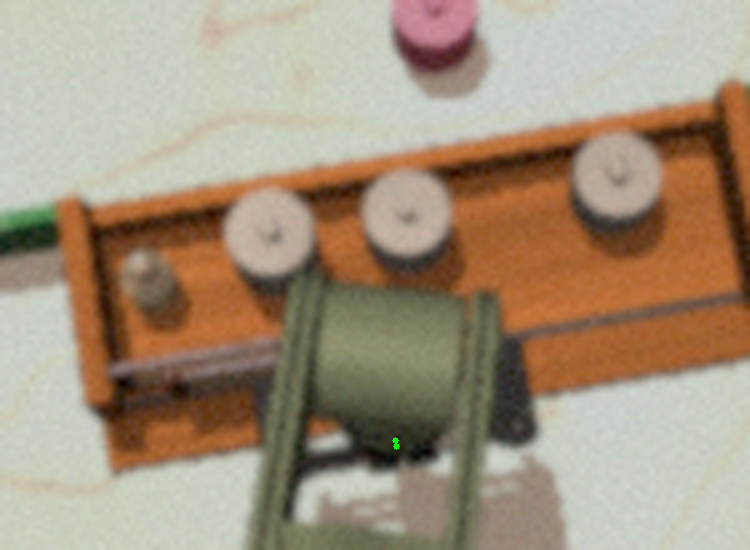

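{"op": "send_rows", "data": {
  "motion": [
    [[0, 8, 4], 0],
    [[0, 8, 0], 0],
    [[0, 8, 0], 0],
    [[0, 8, 0], 0],
    [[0, 8, 0], 0],
    [[0, 2, 0], 0],
    [[0, 0, 0], 0]
  ]
}}

```text
time_s: 14.7
position: [489.5, 22.7, 23.9]
tool_rot: [-180.0, 0.0, 97.8]
ft_force: [-0.0, 0.1, -1.5]
opening: 0.6
```

{"op": "send_rows", "data": {
  "motion": [
    [[-5, 0, 0], 0],
    [[-5, 0, 0], 0],
    [[-5, 0, 0], 0],
    [[-5, 0, 0], 0],
    [[-5, 0, 0], 0],
    [[-5, 0, 0], 0],
    [[-5, 0, 0], 0],
    [[-5, 0, 0], 0],
    [[-5, 0, 0], 0],
    [[-5, 0, 0], 0],
    [[0, 0, 0], 0]
  ]
}}

```text
time_s: 15.8
position: [496.1, -27.7, 24.0]
tool_rot: [180.0, 0.0, 97.7]
ft_force: [-0.2, 0.6, 0.5]
opening: 0.4
```

Run:
```python
from h import *
st();
s=readout.get_state()["position"]
for n,(r,c) in (("scene",(120,160)),):
    a=imaging.snapshot(n)[r:r+110,c:c+150]
    a=cv2.convertScaleAbs(cv2.resize(a[:,:,::-1],None,fx=5,fy=5,interpolation=cv2.INTER_CUBIC),alpha=1.6)
    cv2.imwrite(f"pics/{n}11.png",a)
```

```text
15.8 [496.1 -27.7  24. ] cab [-81.2 -11.6  24. ] [1.7999e+02 4.0000e-02 9.7750e+01] Fcab [-0.1  0.7  0.5] 0.4 [ -13.   12.  107.   -0.   61. -111.]
```

View pics/scene11.png

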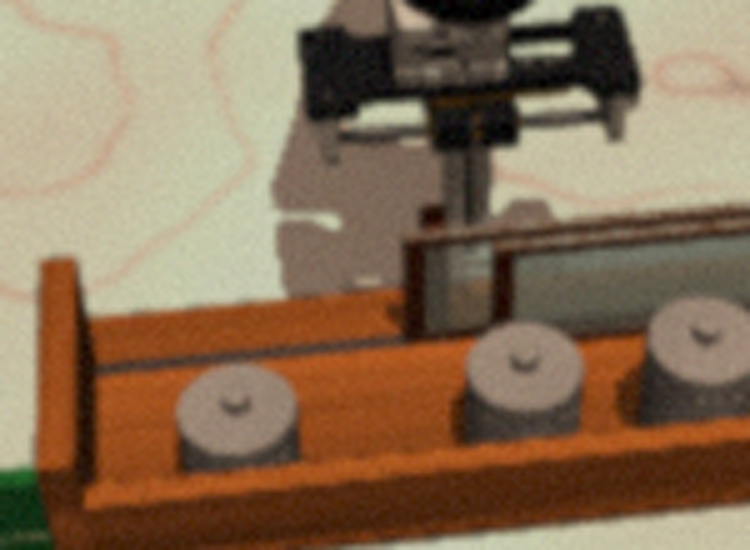

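{"op": "send_rows", "data": {
  "motion": [
    [[-9, 0, 0], 0],
    [[-9, 0, 0], 0],
    [[-9, 0, 0], 0],
    [[-9, 0, 0], 0],
    [[-9, 0, 0], 0],
    [[-9, 0, 0], 0],
    [[-9, 0, 0], 0],
    [[-9, 0, 0], 0],
    [[-9, 0, 0], 0],
    [[-9, 0, 0], 0],
    [[-9, 0, 0], 0],
    [[-9, 0, 0], 0],
    [[-9, 0, 0], 0],
    [[-9, 0, 0], 0],
    [[-9, 0, 0], 0],
    [[-9, 0, 0], 0],
    [[-9, 0, 0], 0],
    [[-7, 0, 0], 0],
    [[-5, 0, 0], 0],
    [[0, 0, 0], 0]
  ]
}}

```text
time_s: 17.85
position: [518.4, -191.8, 24.2]
tool_rot: [180.0, 0.1, 97.7]
ft_force: [-0.5, -0.6, -0.3]
opening: 0.4
```

Run:
```python
from h import *
st();pic(12,"scene")
```

```text
17.85 [ 518.4 -191.8   24.2] cab [ -81.5 -177.1   24.2] [1.7999e+02 8.0000e-02 9.7740e+01] Fcab [-0.6 -0.5 -0.3] 0.4 [ -29.   18.   99.   -0.   63. -127.]
```

View pics/scene12.png

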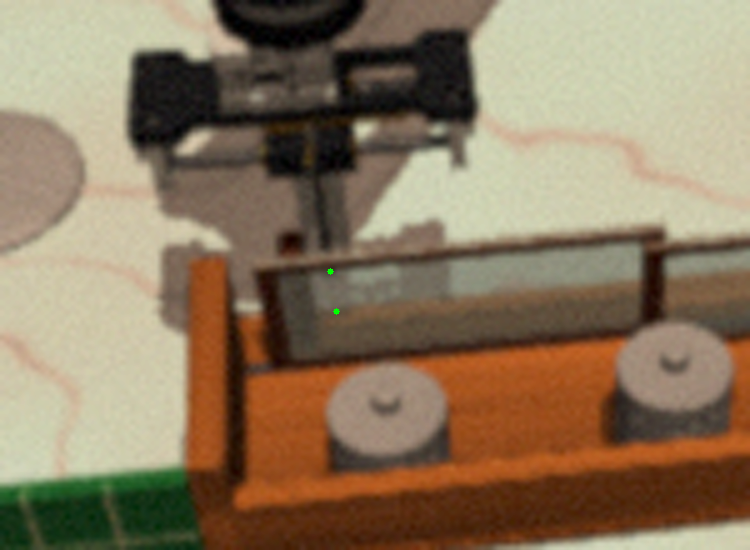

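{"op": "send_rows", "data": {
  "motion": [
    [[-4, 0, 0], 0],
    [[-4, 0, 0], 0],
    [[-3, 0, 0], 0],
    [[-2, 0, 0], 0],
    [[0, 0, 0], 0]
  ]
}}

```text
time_s: 18.4
position: [520.0, -203.8, 23.9]
tool_rot: [180.0, 0.0, 97.8]
ft_force: [-0.1, 0.3, 1.0]
opening: 0.6
```

{"op": "send_rows", "data": {
  "motion": [
    [[-2, 0, 0], 0],
    [[-1, 0, 0], 0],
    [[0, 0, 0], 0]
  ]
}}

```text
time_s: 18.7
position: [520.4, -206.4, 23.9]
tool_rot: [180.0, 0.0, 97.8]
ft_force: [-0.3, 0.7, 0.9]
opening: 0.5
```

{"op": "send_rows", "data": {
  "motion": [
    [[-1, 0, 0], 0],
    [[-1, 0, 0], 0],
    [[0, 0, 0], 0]
  ]
}}

```text
time_s: 19.0
position: [520.4, -206.8, 24.0]
tool_rot: [-180.0, -0.2, 97.8]
ft_force: [-0.5, 4.4, 2.5]
opening: 0.2
```

{"op": "send_rows", "data": {
  "motion": [
    [[-1, 0, 0], 0],
    [[-1, 0, 0], 0],
    [[0, 0, 0], 0]
  ]
}}

```text
time_s: 19.3
position: [520.4, -206.6, 24.0]
tool_rot: [-180.0, -0.4, 97.8]
ft_force: [-0.8, 10.4, 5.8]
opening: 0.4
```

Run:
```python
from h import *
st();pic(13,"scene")
```

```text
19.3 [ 520.4 -206.6   24. ] cab [ -81.6 -192.    24. ] [-179.96   -0.36   97.77] Fcab [ 0.7 10.4  5.8] 0.4 [ -31.   19.   97.    0.   64. -129.]
```

View pics/scene13.png

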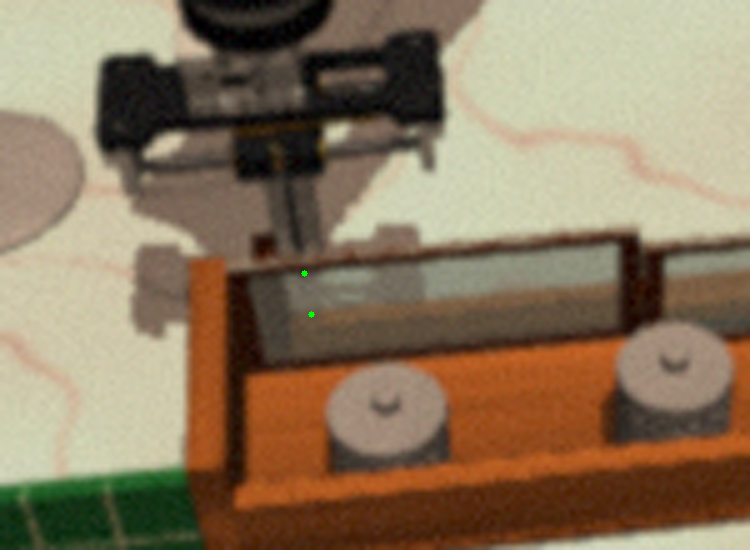

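{"op": "send_rows", "data": {
  "motion": [
    [[3, 0, 0], 0],
    [[5, 0, 0], 0],
    [[4, -5, 0], 0],
    [[0, -15, 0], 0],
    [[0, -20, 0], 0],
    [[0, -20, -10], 0],
    [[0, -5, -25], 0],
    [[0, 0, -30], 0],
    [[30, -5, -30], 0],
    [[30, -5, -20], 0],
    [[0, 0, 0], 0]
  ]
}}

```text
time_s: 20.45
position: [437.9, -148.1, 142.1]
tool_rot: [179.7, 0.2, 97.9]
ft_force: [0.8, 0.0, 1.0]
opening: 0.3
```

Run:
```python
from h import *
st();
for n,(r,c) in (("scene",(110,100)),("top",(110,120))):
    a=imaging.snapshot(n)[r:r+160,c:c+240]
    a=cv2.convertScaleAbs(cv2.resize(a[:,:,::-1],None,fx=3.3,fy=3.3,interpolation=cv2.INTER_CUBIC),alpha=1.6)
    cv2.imwrite(f"pics/{n}14.png",a)
```

```text
20.45 [ 437.9 -148.1  142.1] cab [-155.3 -122.9  142.1] [179.72   0.2   97.9 ] Fcab [ 0.8 -0.1  1. ] 0.3 [ -29.   -1.  106.    0.   75. -127.]
```

View pics/scene14.png

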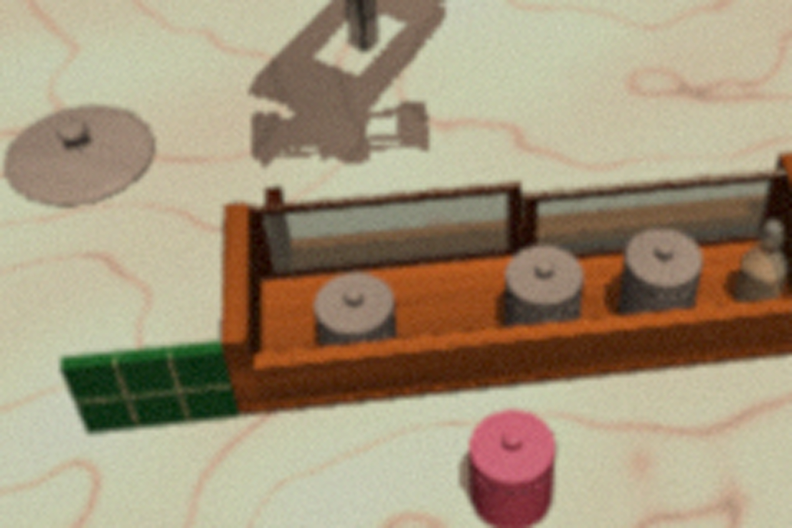

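View pics/top14.png

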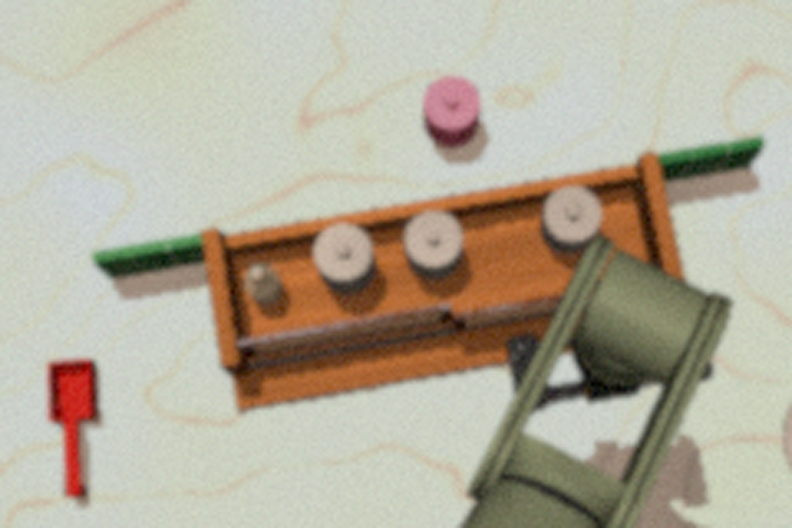

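```bash
python3 -c "
from cell import arm;print(arm.hand_in())"
```

```text
the job is handed in; nothing more can be done
None
```

The out-of-line container is back against the rail and the sliding door is fully shut. I handed the job in at about 20.5 s, with the arm clear of everything.

- **Container:** It was the short one, at the right end of the cabinet. I slid it back with the fingertips until resistance rose to 7 N, with its computed centre at cabinet x ≈ 38 mm. The final top view shows it in line with the other two containers.
- **Door:** I pushed it by the left side of its pull until it stopped against the right wall. The force went from about 1 N to 10 N with no further movement, and the last picture shows no gap at the right wall.
- **Other things:** The other two containers, the cruet and the pan lid look unmoved in the last pictures. The scoop also looks unmoved, as does the pink look-alike.

**What disagreed:**
- **Fingertip height:** The pictures showed the real fingertips about 34 mm above the reported TCP position. My first approach therefore passed over the short container's lid instead of touching its side. The force stayed around 1 N and the container did not move. I backed off, corrected the height and pushed again.
- **Camera agreement:** The two cameras differed by a few millimetres (up to about 8 mm on the containers), so I used contact force for the final positions.

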